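Snap a cable clip onto the frame tube

TASK

Lift the top orange clip straight off its nested stack, leaving the next clip nested on the holder. Push it over the round tube on the sloping plate, between the two blue collars and square to the plate, until both arms snap past the tube and the clip sits fully home; then let go. Leave everything else where it stands.

Things in the scene. Friction and masses are not known exactly. Their poses are not given: they have to be found in the camera images.
- top_clip_rib (a point): Centre of the grip rib of the top orange plastic clip, the one to use. Rib 14 (x) x 30 (y) x 28 (z) mm on a crown plate 31 x 30 x 4 mm, whose upper face is 14 mm below this point. Clip axes: z up out of the crown along the rib, y along the tube it is meant for, x from arm to arm. Clip about 45 g, the same turned half round about z.
- top_clip: The same clip, same axes. Origin 30 mm below the rib's centre, where the tube's axis lies once the clip is home. Crown underside 12 mm above the origin. Two sprung arms at x = +-14.5 mm reach 13.8 mm below the origin; lips 17 mm apart, 9 mm below it, flared outward below. Pushing it over the 24 mm tube takes roughly 9 to 15 N, then it snaps on and grips.
- next_clip: Identical clip beneath, to be left on the holder; origin and axes likewise. The top clip stands over its rib, crown on the rib's top, with about 1.5 mm play on each side between rib and arms; the top clip's origin is 32 mm above this one's. The arms come clear once raised 26 mm.
- clip_holder: Dark steel base 80 x 64 x 12 mm with a grey rib like the clips' own, on which the stack stands; fixed. Origin at the centre of its underside, z up, y along the ribs.
- frame_panel: Fixed grey plate 120 x 200 mm leaning 35 degrees, facing up and roughly to the robot's left, with a 24 mm aluminium tube 21 mm (axis) in front of it. Origin on the tube's axis midway between the blue collars, 88 mm above the table; z square out of the plate, y along the tube, x up the slope. Collars 29 mm across, inner faces at y = +-30 mm; black end blocks 31 mm across from y = +-78 to +-94 mm.
- spool: Bystander: green and silver spool of solder, 62 mm across, 46 mm high, loose; origin at the centre of its underside.
- carton: Bystander: small brown carton 60 x 90 x 42 mm, loose; origin at the centre of its underside.
- mug: Bystander: yellow and blue mug, 78 mm across with handle 114 mm, 92 mm high, loose; origin at its underside.
- driver: Bystander: nut driver with yellow handle, 171 mm long, 30 mm thick, lying loose; origin at its underside.
Mind the look-alikes: they are no part of the job. Leave any black or pink look-alike of the top_clip alone.

How it is judged (in metres and radians):
On the way:
1. the top clip is lifted clear of the next one, which stays nested on the holder (z of top_clip in the frame of next_clip above 0.065 m and distance of next_clip from where it was at the start of the episode below 0.006 m), for 0.1 s.
At the end, for the whole second after the job is handed in: The top clip is snapped home on the tube: its origin within 3 mm of the tube's axis, between the collars (within 15 mm of the middle along the tube), its z axis within 0.25 rad of square to the plate, at rest; the next clip is at rest within 6 mm of where it stood (x of top_clip in the frame of frame_panel between -0.003 and 0.003 m and z of top_clip in the frame of frame_panel between -0.003 and 0.003 m and y of top_clip in the frame of frame_panel between -0.015 and 0.015 m and angle between the z axis of top_clip and the z axis of frame_panel, either way round below 0.25 rad and angle between the y axis of top_clip and the y axis of frame_panel, either way round below 0.2 rad and linear speed of each of top_clip, next_clip below 0.01 m/s and distance of next_clip from where it was at the start of the episode below 0.006 m); the robot touches nothing.
It fails at once if the next clip is dragged up or shifted (more than 10 mm) (distance of next_clip from where it was at the start of the episode above 0.01 m).
It fails at once if a bystander is moved by more than 30 mm (distance of any of spool, carton, mug, driver from where it was at the start of the episode above 0.03 m).
It also fails if it takes over 38 s, if anything falls off the work surface, if the arm or the gripper's body presses on something with over 40 N, if the wrist force passes 120 N, or if a joint passes its speed limit or range.

ROBOT

A 6-joint arm with a two-finger parallel gripper is mounted at the origin on the work surface; the furniture and walls round the work are solid. World frame = base frame: x ahead of the robot, y to its left, z up, the work surface at z = 0. Lengths are in mm, angles in degrees, forces in N, time in s.
With the tool pointing down it reaches from about 300 to 850 mm from the base axis. Payload 4.2 kg.
Tool frame: the origin (TCP) lies midway between the tips of the shut fingers; the grasp point (between the pads) lies 19 mm behind it (env.grasp_offset is the distance from the TCP to the grasp point, in mm); z points along the fingers, y is the line along which they close (so a half turn about z gives the same grasp; the last joint's range is limited). The gripper opens to 91 mm and grips with 3 to 60 N. Pads are 32 mm wide; open, the fingers measure 118 mm over their backs; the gripper's body (76 mm by 178 mm) begins 60 mm behind the grasp point.
Start: joints at [-70.76, 18.312, 89.639, -0, 72.044, -1.146], TCP at [200.3, -539.002, 213.976] pointing down, gripper open.
Joint ranges: [-177.97, 177.97], [-48.28, 115.42], [12.27, 149.76], [-77.06, 257.06], [2.81, 150.46], [-146.56, 146.56]. Speed limits (degrees/s): [147.25, 147.25, 180, 180, 180, 180].

INTERFACE

Orientations are given as [roll, pitch, yaw] about the fixed x, y, z axes, in that order (R = Rz(yaw) Ry(pitch) Rx(roll)).
In Python, from workcell import env, optics gives the robot as it stands. The module is installed in compiled form; this text tells all that it offers.
- The arm moves only by the tool send_rows, never from a script. Its argument "targets" is a list that holds one entry, the list of rows, each a list of 7 numbers: the turn, a rotation vector about the world's x, y, z scaled (see below), then the shift along the world's x, y, z scaled (see below), then the closure, from -1 (fully open) to 1 (shut). In form: [[[rx, ry, rz, x, y, z, gripper], ...]]. A call has 1 to 12 rows; each row shifts and turns the commanded pose from where the row before left it; what a row does not reach is not made up. The controller multiplies each number of a shift by 0.2 m and each number of a turn by pi/2 rad. A row lasts 1/10 s, in which the tool goes at most 50 mm and 8.59 degrees, less where a joint would pass 70% of its speed; a pose out of reach is approached as far as the arm can. A call with a number of a shift or a turn outside -1 to 1 is refused whole. A call with a gripper value outside its range is refused whole. The fingers move at their own pace and stop on an object; "grip_force" is the grip in N (left out, the last holds). Time passes only in rows, so rows that do not move let the fingers close. It gives the time, the measured TCP pose, the force, the opening and the grip force at its end, in the units of the state.
- env.state(): the state, without advancing time (a new reading comes with each control period).
- optics.grab_frame(name): name is "scene" or "side" or "wrist"; returns (picture, depth): 480x640x3 uint8, red, green, blue; 480x640 float32, mm along the optical axis (not along the pixel's ray), 0 where there is no reading.
- optics.camera_info(name): a dict with "camera_matrix" (3x3 intrinsics, pixels), "R" (3x3) and "t" (3): a world point X has camera coordinates R X + t; the wrist camera has in their place "mount" (4x4, takes a point from camera to tool coordinates, whose origin is the TCP and whose axes are the flange's). Camera axes: x right, y down, z forward; pixel columns grow to the right and rows downward; lengths in mm; the calibration is good to about 2 mm. A picture is of the moment at which its call begins: read the wrist's pose just before it. camera_info takes no time and is no camera call.
- env.job_done(): hands the job in; it is judged then, once.
Trained networks look in the newest picture that a camera, given by its name, has taken for a name from the list of things; names that differ only in an ending like _2 or _b are one class to them, and where a whole thing is asked for, a point or a joint stands for the part that bears it (a point fixed in the world has none). Each returns a list of dicts, best first, with "conf" (0 to 1); they miss things now and then, are a little off and sometimes report something else, mostly with a low value. They report only what shows in the picture. A call takes as long as a camera call. They do not tell look-alikes from the thing itself.
- optics.silhouettes(camera, name): "mask" (480x640 bool, what is visible of it) and "at" ([column, row] in pixels, amid what is visible of it).
- optics.place_of(camera, name): "at" ([column, row] in pixels: a listed point, or the origin of a listed thing).
The state is a dict: "time_s": time; "qpos": joint angles; "qvel": joint speeds; "effort": joint torques, N m; "ee_pos": TCP position; "ee_rot": TCP orientation; "force": force on the tool from outside, world axes, zero at the start; "torque": the same for the moment, N m; "gripper_width": finger opening in mm; "gripper_force": force on a finger pad.
Only numpy, scipy, OpenCV 4.12 (cv2) and the standard library are available. Lean on these libraries where they do the work, as an engineer would, in place of code of your own. Each camera call takes 0.05 s, during which the arm holds its last target. There are 200 camera calls.

## Working session

There is one attempt and no reset: what is moved stays moved. The work goes in short steps, Python scripts to look and compute and a tool call to move; the robot and the scene stay as the last step left them, time stands still between calls to the robot, and variables do not carry over. Pictures are saved under pics/ and viewed, at most 10 in all, crops included, and the job is handed in when it is done.

Besides the shell and the picture viewer there is one more tool, called after "Request:" by a JSON object that holds its "op" and its "data". send_rows: Moves the arm, as the interface text tells. Its arguments: {"type":"object","properties":{"targets":{"type":"array"},"grip_force":{"type":"number"}},"required":["targets"]}

```bash
mkdir -p pics; cat > h.py <<'E'
import numpy as np,cv2
from workcell import env,optics
from scipy.spatial.transform import Rotation as Ro
def cam(n):
    i=optics.camera_info(n);return np.array(i["camera_matrix"]),np.array(i["R"]),np.array(i["t"]).ravel()
def world(n,d,mask=None,uv=None):
    K,R,t=cam(n)
    if mask is not None: v,u=np.nonzero(mask&(d>0))
    else: u,v=np.array(uv).T.astype(int)
    z=d[v,u];P=np.stack([(u-K[0,2])/K[0,0]*z,(v-K[1,2])/K[1,1]*z,z],1)
    return (P-t)@R
def save(n,im): cv2.imwrite("pics/"+n+".png",im[:,:,::-1])
E
python3 - <<'E'
from h import *
ims=[]
for n in["scene","side"]:
    im,d=optics.grab_frame(n);np.savez(n+".npz",im=im,d=d);save(n,im)
    for o in["top_clip_rib","top_clip","next_clip","clip_holder","frame_panel"]:
        r=optics.place_of(n,o)
        print(n,o,[(np.round(x["at"]).tolist(),round(x["conf"],2)) for x in r][:4])
    for o in["top_clip","clip_holder"]:
        for s in optics.silhouettes(n,o)[:3]:
            w=world(n,d,s["mask"]); print(n,o,"sil",np.round(s["at"]),s["conf"],np.round(np.percentile(w,[2,50,98],axis=0)).tolist())
s=env.state();print(s)
E
```

```text
scene top_clip_rib [([260.0, 339.0], 0.95), ([226.0, 285.0], 0.91), ([219.0, 326.0], 0.73), ([270.0, 280.0], 0.72)]
scene top_clip [([264.0, 352.0], 0.96), ([273.0, 294.0], 0.94), ([219.0, 339.0], 0.81), ([223.0, 298.0], 0.75)]
scene next_clip [([274.0, 310.0], 0.73)]
scene clip_holder [([272.0, 322.0], 0.84)]
scene frame_panel [([345.0, 220.0], 0.67)]
scene top_clip sil [263. 345.] 0.93 [[536.0, 269.0, 3.0], [548.0, 289.0, 34.0], [565.0, 299.0, 61.0]]
scene top_clip sil [272. 288.] 0.85 [[570.0, 59.0, 1.0], [582.0, 191.0, 79.0], [679.0, 203.0, 106.0]]
scene top_clip sil [225. 293.] 0.85 [[687.0, 164.0, 3.0], [698.0, 183.0, 33.0], [719.0, 195.0, 60.0]]
side top_clip_rib [([269.0, 238.0], 0.57)]
side top_clip [([268.0, 247.0], 0.58)]
side next_clip []
side clip_holder []
side frame_panel [([368.0, 278.0], 0.72)]
side top_clip sil [266. 241.] 0.66 [[537.0, 263.0, 1.0], [549.0, 275.0, 31.0], [568.0, 306.0, 59.0]]
{'time_s': 0.8, 'qpos': array([-7.07580592e+01,  1.83096991e+01,  8.96392762e+01, -8.61535965e-04,
        7.20438421e+01, -1.14710583e+00]), 'qvel': array([ 8.09208122e-02,  1.29319860e-02, -4.28755841e-02,  1.30420468e-05,
        6.92194677e-02,  2.14324050e-02]), 'effort': array([ 1.82718231e-03, -4.12300122e+01, -2.32220525e+01,  7.34072342e-02,
        3.73729086e-02,  1.53849089e-05]), 'ee_pos': array([ 200.31491008, -538.99246588,  213.99613427]), 'ee_rot': array([1.79992835e+02, 9.63232962e-04, 2.03893121e+01]), 'force': array([0.3243242 , 0.13229741, 0.70482446]), 'torque': array([ 0.01876482, -0.01341288, -0.00708315]), 'gripper_force': 0.0, 'gripper_width': 91.44610680311352}
```

View pics/scene.png

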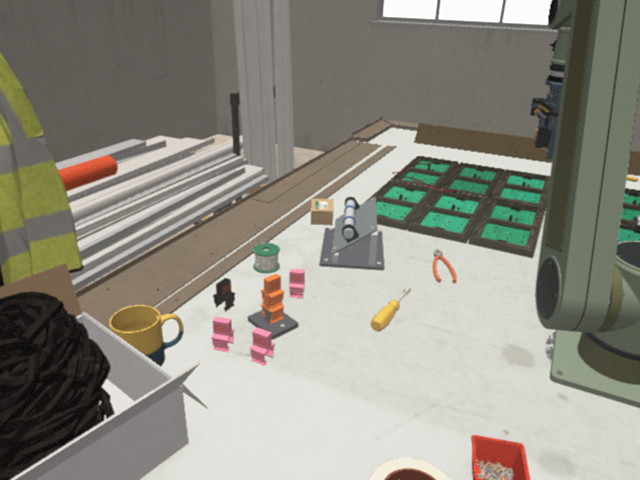

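View pics/side.png

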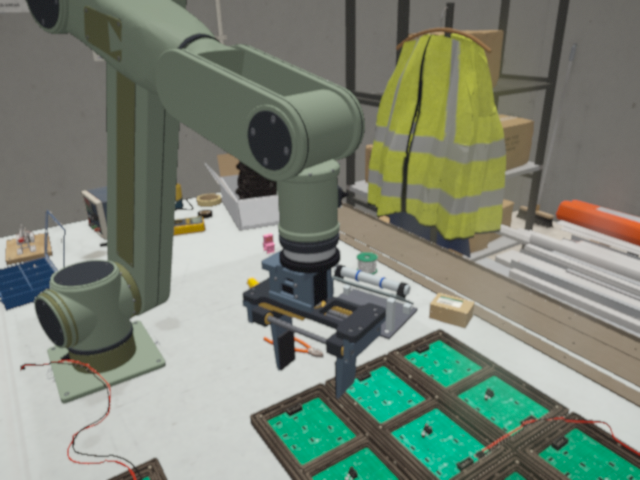

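The scene view shows the orange stack at (272,300) with its top rib near (273,281). Look-alikes are pink at (297,283), (222,333) and (262,346), and black at (224,293). The tube is at (350,217), the driver at (392,308), the spool at (266,257) and the mug at (145,328). I choose the orange one. In the side view the gripper hides the stack, but the tube shows at (372,281).

```bash
python3 - <<'E'
from h import *
f=np.load("scene.npz");im,d=f["im"],f["d"]
hsv=cv2.cvtColor(im,cv2.COLOR_RGB2HSV)
m=cv2.inRange(hsv,(3,160,120),(14,255,255))>0
b=np.zeros_like(m);b[265:330,250:295]=1
w=world("scene",d,m&b);print("orange",len(w),np.round(np.percentile(w,[1,5,25,50,75,95,99],axis=0),1).tolist())
for lo in range(20,130,8):
    q=w[(w[:,2]>lo)&(w[:,2]<lo+8)]
    if len(q)>5:print(lo,len(q),np.round(np.percentile(q,[5,50,95],axis=0)[:,:2]).tolist())
for n in["scene","side"]:
    g=np.load(n+".npz");d=g["d"];optics.grab_frame(n)
    for o in["frame_panel","spool","carton","mug","driver"]:
        for s in optics.silhouettes(n,o)[:1]:
            w=world(n,d,s["mask"]);print(n,o,s["at"],round(s["conf"],2),np.round(np.percentile(w,[2,50,98],axis=0)).tolist())
            if o=="frame_panel":
                np.save(n+"_p.npy",w)
                rng=np.random.default_rng(0);best=0
                for _ in range(800):
                    p=w[rng.choice(len(w),3)];nn=np.cross(p[1]-p[0],p[2]-p[0]);l=np.linalg.norm(nn)
                    if l<100: continue
                    nn/=l; nn*=np.sign(nn[2])
                    if nn[2]>.95: continue
                    c=(abs((w-p[0])@nn)<2).sum()
                    if c>best:best,N,p0=c,nn,p[0]
                k=abs((w-p0)@N)<3;q=w[k];c=q.mean(0);N=np.linalg.svd(q-c)[2][2];N*=np.sign(N[2]);print(best,len(w),"n",N.round(3),"c",c.round(1),np.degrees(np.arccos(N[2])))
                a=w[((w-c)@N>22)]
                if len(a)>10:print("above",len(a),a.mean(0).round(1),np.linalg.svd(a-a.mean(0))[2][0].round(3),np.percentile((a-c)@N,[50,95,99]))
im2=im[180:340,200:400];save("crop1",cv2.resize(im2,(800,640))[:600])
E
```

```text
orange 364 [[570.5, 175.5, 17.2], [572.8, 179.0, 20.1], [577.5, 186.3, 46.3], [581.9, 193.7, 71.8], [591.1, 197.8, 79.6], [600.5, 201.4, 105.8], [605.5, 203.4, 106.7]]
20 15 [[574.0, 181.0], [578.0, 189.0], [582.0, 202.0]]
36 14 [[571.0, 182.0], [577.0, 194.0], [602.0, 201.0]]
44 85 [[572.0, 180.0], [580.0, 194.0], [601.0, 201.0]]
52 25 [[575.0, 184.0], [582.0, 196.0], [601.0, 203.0]]
60 15 [[576.0, 187.0], [597.0, 197.0], [606.0, 200.0]]
68 25 [[575.0, 188.0], [594.0, 196.0], [605.0, 202.0]]
76 82 [[571.0, 179.0], [581.0, 193.0], [599.0, 201.0]]
84 10 [[578.0, 181.0], [593.0, 197.0], [597.0, 200.0]]
92 10 [[589.0, 196.0], [594.0, 198.0], [597.0, 201.0]]
100 61 [[579.0, 175.0], [588.0, 187.0], [596.0, 199.0]]
scene frame_panel [350.7, 224.7] 0.6 [[504.0, -278.0, 38.0], [566.0, -156.0, 89.0], [640.0, -81.0, 106.0]]
1010 1691 n [0.532 0.213 0.82 ] c [ 564.5 -168.5   77.1] 34.964990722993505
above 358 [ 583.3 -159.8   99.3] [-0.363  0.932 -0.013] [30.8720072  35.58887048 36.40919975]
scene spool [267.1, 256.0] 0.65 [[688.0, -111.0, 2.0], [710.0, 12.0, 35.0], [762.0, 26.0, 49.0]]
scene carton [319.3, 213.2] 0.87 [[682.0, -353.0, 4.0], [714.0, -283.0, 41.0], [756.0, -263.0, 46.0]]
scene mug [145.4, 329.7] 0.91 [[682.0, 334.0, 18.0], [703.0, 377.0, 71.0], [764.0, 423.0, 92.0]]
scene driver [387.7, 315.0] 0.72 [[389.0, -44.0, 9.0], [398.0, 86.0, 23.0], [415.0, 117.0, 31.0]]
side frame_panel [370.0, 282.4] 0.63 [[516.0, -285.0, 6.0], [581.0, -199.0, 94.0], [656.0, -93.0, 105.0]]
357 1242 n [-0.712 -0.261  0.652] c [ 585.2 -190.    94.4] 49.31598131443669
above 210 [ 539.2 -224.8  103.8] [ 0.118  0.949 -0.293] [45.19394993 49.95588581 54.99808275]
side spool [364.6, 263.3] 0.87 [[689.0, -32.0, 4.0], [710.0, -17.0, 40.0], [741.0, 24.0, 49.0]]
side carton [452.7, 311.0] 0.89 [[684.0, -366.0, 4.0], [712.0, -326.0, 38.0], [763.0, -274.0, 45.0]]
```

View pics/crop1.png

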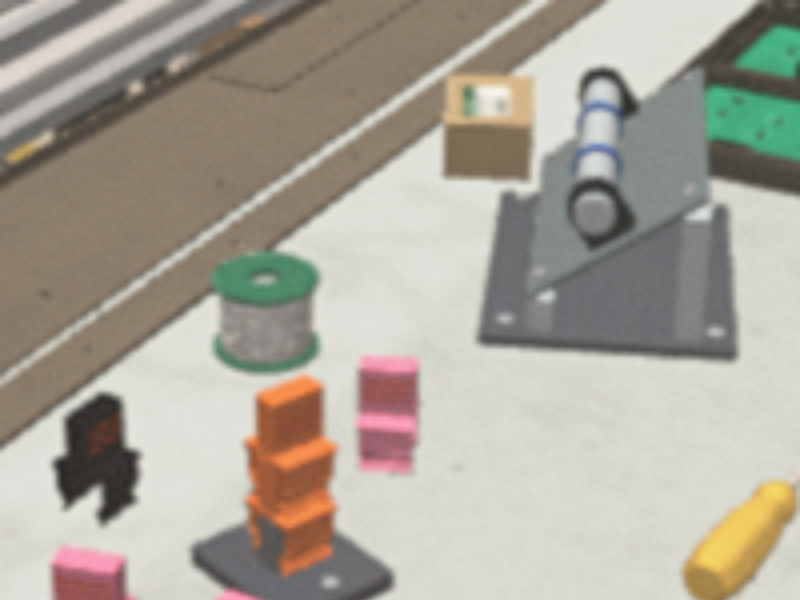

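The crop confirms the target: the orange two-clip stack on the dark base, with the top rib at about (273,281) in the full image. The panel normal fits at 35°, as specified. I'm moving over the stack now.

Request:
{"op": "send_rows", "data": {"targets": [[[0, 0, 0, 0.11, 0.2, 0.06, -1], [0, 0, 0, 0.115, 0.21, 0.06, -1], [0, 0, 0, 0.115, 0.21, 0.06, -1], [0, 0, 0, 0.115, 0.21, 0.06, -1], [0, 0, 0, 0.115, 0.21, 0.06, -1], [0, 0, 0, 0.115, 0.21, 0.06, -1], [0, 0, 0, 0.115, 0.21, 0.06, -1], [0, 0, 0, 0.115, 0.21, 0.06, -1], [0, 0, 0, 0.115, 0.21, 0.06, -1], [0, 0, 0, 0.115, 0.21, 0.06, -1], [0, 0, 0, 0.115, 0.21, 0, -1], [0, 0, 0, 0.115, 0.21, 0, -1]]]}}

```text
time_s: 2.6
ee_pos: [476.0, -35.1, 334.8]
ee_rot: [179.9, -0.1, 20.4]
force: [1.5, -0.5, -0.4]
gripper_width: 91.0
gripper_force: 0.0
```

```bash
python3 - <<'E'
from h import *
i=optics.camera_info("wrist");print(np.round(i["mount"],3),i["camera_matrix"])
f=np.load("scene.npz");im,d=f["im"],f["d"]
hsv=cv2.cvtColor(im,cv2.COLOR_RGB2HSV)
m=cv2.inRange(hsv,(3,160,120),(14,255,255))>0
b=np.zeros_like(m);b[265:330,250:295]=1
w=world("scene",d,m&b)
for lo,hi in((102,110),(76,82),(44,50)):
    q=w[(w[:,2]>lo)&(w[:,2]<hi)];print(np.median(q[:,2]),cv2.minAreaRect(q[:,:2].astype(np.float32)))
s=env.state();print(s["time_s"],s["ee_pos"],s["ee_rot"])
E
```

```text
[[ 0.00000e+00 -9.68000e-01 -2.51000e-01  6.99540e+01]
 [ 1.00000e+00  1.00000e-03 -1.00000e-03  9.00000e-02]
 [ 1.00000e-03 -2.51000e-01  9.68000e-01 -1.70906e+02]
 [ 0.00000e+00  0.00000e+00  0.00000e+00  1.00000e+00]] [[432.62954805   0.         323.62116373]
 [  0.         432.62954805 238.18422049]
 [  0.           0.           1.        ]]
105.24545495070828 ((586.9855346679688, 186.89224243164062), (27.36275863647461, 12.373930931091309), 70.03716278076172)
77.6280739061306 ((583.0419311523438, 192.7666473388672), (34.76194763183594, 23.647457122802734), 31.382017135620117)
45.843692404118435 ((584.6077880859375, 194.0189208984375), (37.471675872802734, 23.693832397460938), 26.006431579589844)
2.6 [476.03910223 -35.07224422 334.75171996] [ 1.79935001e+02 -9.17940316e-02  2.04000691e+01]
```

Request:
{"op": "send_rows", "data": {"targets": [[[0, 0, 0.09, 0.09, 0.185, -0.09, -1], [0, 0, 0.09, 0.09, 0.185, -0.09, -1], [0, 0, 0.09, 0.09, 0.185, -0.09, -1], [0, 0, 0.09, 0.09, 0.185, -0.09, -1], [0, 0, 0.09, 0.09, 0.185, -0.09, -1], [0, 0, 0.09, 0.09, 0.185, -0.09, -1], [0, 0, 0.01, 0, 0, 0, -1], [0, 0, 0, 0, 0, 0, -1]]]}}

```text
time_s: 3.4
ee_pos: [583.0, 185.4, 225.1]
ee_rot: [-179.9, 0.1, 69.9]
force: [0.2, -0.5, 0.5]
gripper_width: 91.4
gripper_force: 0.0
```

```bash
cat >> h.py <<'E'
def wworld(d,mask,s):
    i=optics.camera_info("wrist");K=np.array(i["camera_matrix"]);M=np.array(i["mount"])
    v,u=np.nonzero(mask&(d>0));z=d[v,u];P=np.stack([(u-K[0,2])/K[0,0]*z,(v-K[1,2])/K[1,1]*z,z],1)
    T=P@M[:3,:3].T+M[:3,3];return T@Ro.from_euler("xyz",s["ee_rot"],degrees=True).as_matrix().T+s["ee_pos"]
E
python3 - <<'E'
from h import *
s=env.state();im,d=optics.grab_frame("wrist");save("w1",im);np.savez("w1.npz",im=im,d=d)
print(s["time_s"],s["ee_pos"],s["ee_rot"],s["qpos"].round())
hsv=cv2.cvtColor(im,cv2.COLOR_RGB2HSV)
m=cv2.inRange(hsv,(3,160,100),(14,255,255))>0
w=wworld(d,m,s);w=w[(abs(w[:,0]-587)<50)&(abs(w[:,1]-187)<50)]
h=np.histogram(w[:,2],bins=range(0,120,4));print(h[0])
for lo,hi in((100,112),(70,84)):
    q=w[(w[:,2]>lo)&(w[:,2]<hi)];print(len(q),np.median(q[:,2]),cv2.minAreaRect(q[:,:2].astype(np.float32)),np.round(np.percentile(q,[2,98],axis=0),1).tolist())
print([(np.round(x["at"]),x["conf"]) for x in optics.place_of("wrist","top_clip_rib")])
E
```

```text
3.4 [583.00686608 185.36394013 225.05233575] [-1.79921973e+02  9.97200302e-02  6.99215794e+01] [17. 21. 83. -0. 75. 37.]
[ 0  0  4  5  6  6  5  2  1  0 19 10  4 10 18 16 13 15 63 15 10 10 16 15
 11 20 12  0  0]
32 103.66124200256387 ((588.0267944335938, 184.89491271972656), (29.71053123474121, 13.341252326965332), 69.83232879638672) [[578.0, 169.2, 100.5], [595.7, 200.3, 105.0]]
97 75.11875576324746 ((588.5322265625, 184.94195556640625), (29.425012588500977, 33.082733154296875), 67.94374084472656) [[569.0, 166.3, 71.0], [608.4, 202.4, 81.8]]
[(array([464., 170.]), 0.96), (array([333., 224.]), 0.77), (array([245., 113.]), 0.77), (array([339.,  71.]), 0.73), (array([383., 328.]), 0.58)]
```

View pics/w1.png

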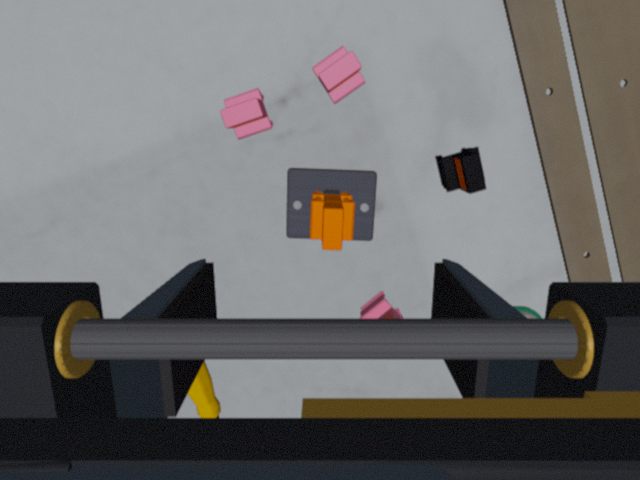

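The wrist view shows the orange rib at (333,222) on the dark base, square to the image. The pinks are at (246,112), (339,72) and (380,308) and the black one at (462,170), all well below finger height. I'll refine the rib with a wider colour mask.

```bash
python3 - <<'E'
from h import *
s=env.state();f=np.load("w1.npz");im,d=f["im"],f["d"]
hsv=cv2.cvtColor(im,cv2.COLOR_RGB2HSV);print(hsv[215:240:8,333],d[205:245:5,333],(d>0).mean())
m=(cv2.inRange(hsv,(3,120,80),(22,255,255))>0);m[:180]=0;m[260:]=0;m[:,:300]=0;m[:,365:]=0
w=wworld(d,m,s);print(m.sum(),len(w),np.histogram(w[:,2],bins=range(0,120,4))[0])
for lo,hi in((101,109),(74,81)):
    q=w[(w[:,2]>lo)&(w[:,2]<hi)];print(len(q),np.median(q[:,2]),cv2.minAreaRect(q[:,:2].astype(np.float32)))
    a=np.radians(69.92);x=q[:,:2]@[np.cos(a-np.pi/2),np.sin(a-np.pi/2)];y=q[:,:2]@[np.cos(a),np.sin(a)]
    c=[np.percentile(x,[2,98]).mean(),np.percentile(y,[2,98]).mean()];print(np.ptp(np.percentile(x,[2,98])),np.ptp(np.percentile(y,[2,98])),c[0]*np.cos(a-np.pi/2)+c[1]*np.cos(a),c[0]*np.sin(a-np.pi/2)+c[1]*np.sin(a))
E
```

```text
[[ 17 255 197]
 [ 17 255 197]
 [ 17 255 197]
 [ 17 255 198]] [308.0615  296.76532 298.4125  298.48563 297.5625  299.78436 301.23135
 301.76364] 0.9962467447916666
2219 2212 [  0   0   0  22   5  10  15   7   4   1  18  91  23  27  34  23  17  17
  57 863  18  18  19  21  43  26 832   1   0]
852 105.73658187484929 ((588.8377685546875, 183.67074584960938), (29.95242691040039, 13.910740852355957), 69.77861785888672)
13.768821507770213 28.79580998442367 588.8469853679583 183.89211428614462
909 77.62103498119754 ((589.0001831054688, 183.8316192626953), (29.3842830657959, 33.24058151245117), 67.42887878417969)
32.48645459582747 28.545264544909685 589.0963142711269 184.13334216002934
```

Request:
{"op": "send_rows", "data": {"targets": [[[0, 0, 0, 0.015, -0.0038, -0.15, -1], [0, 0, 0, 0.0145, -0.0038, -0.15, -1], [0, 0, 0, 0, 0, -0.15, -0.5], [0, 0, 0, 0, 0, -0.15, -0.2], [0, 0, 0, 0, 0, -0.06, 0], [0, 0, 0, 0, 0, -0.05, 0.2], [0, 0, 0, 0, 0, -0.015, 0.4], [0, 0, 0, 0, 0, 0, 0.4]]], "grip_force": 15}}

```text
time_s: 4.3
ee_pos: [589.8, 183.4, 82.0]
ee_rot: [179.9, -0.1, 69.9]
force: [-0.1, -0.0, 0.3]
gripper_width: 45.8
gripper_force: 0.0
```

```bash
python3 - <<'E'
from h import *
s=env.state();im,d=optics.grab_frame("wrist");save("w2",im[150:470])
print({k:s[k] for k in("time_s","ee_pos","ee_rot","force","gripper_width","gripper_force")})
E
```

```text
{'time_s': 4.3, 'ee_pos': array([589.82596403, 183.42592092,  81.95365375]), 'ee_rot': array([ 1.79916589e+02, -5.74476314e-02,  6.98599642e+01]), 'force': array([-0.05618286, -0.04385004,  0.25276982]), 'gripper_width': 45.78832716776969, 'gripper_force': 0.0}
```

View pics/w2.png

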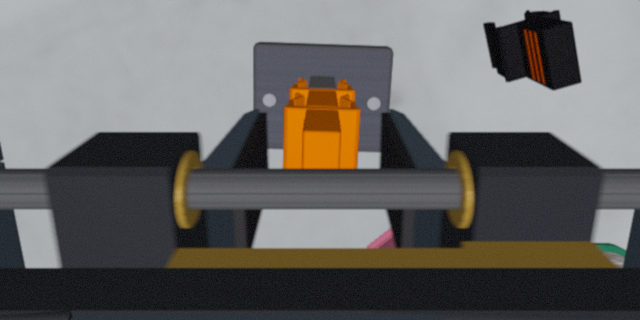

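The fingers straddle the rib, with inner edges at 267 and 382 and the rib centred at 322. I'm closing the gripper.

Request:
{"op": "send_rows", "data": {"targets": [[[0, 0, 0, 0, 0, -0.01, 0.5], [0, 0, 0, 0, 0, 0, 0.6], [0, 0, 0, 0, 0, 0, 0.7], [0, 0, 0, 0, 0, 0, 0.85], [0, 0, 0, 0, 0, 0, 1], [0, 0, 0, 0, 0, 0, 1]]], "grip_force": 40}}

```text
time_s: 4.95
ee_pos: [589.3, 183.6, 79.2]
ee_rot: [180.0, -0.0, 69.9]
force: [-0.6, 0.4, 1.6]
gripper_width: 13.5
gripper_force: 40.0
```

Request:
{"op": "send_rows", "data": {"targets": [[[0, 0, 0, 0, 0, 0.02, 1], [0, 0, 0, 0, 0, 0.03, 1], [0, 0, 0, 0, 0, 0.04, 1], [0, 0, 0, 0, 0, 0.05, 1], [0, 0, 0, 0, 0, 0.05, 1], [0, 0, 0, 0, 0, 0.05, 1], [0, 0, 0, 0, 0, 0.15, 1], [0, 0, 0, 0, 0, 0.2, 1], [0, 0, 0, 0, 0, 0.2, 1], [0, 0, 0, 0, 0, 0, 1]]]}}

```text
time_s: 5.95
ee_pos: [592.2, 184.4, 244.5]
ee_rot: [179.4, -0.5, 69.9]
force: [0.2, -0.9, -0.4]
gripper_width: 13.9
gripper_force: 40.0
```

```bash
python3 - <<'E'
from h import *
im,d=optics.grab_frame("scene");np.savez("scene2.npz",im=im,d=d);save("s2",cv2.resize(im[180:340,180:400],(800,580)))
f=np.load("scene.npz");
E
```

```text
(no output)
```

View pics/s2.png

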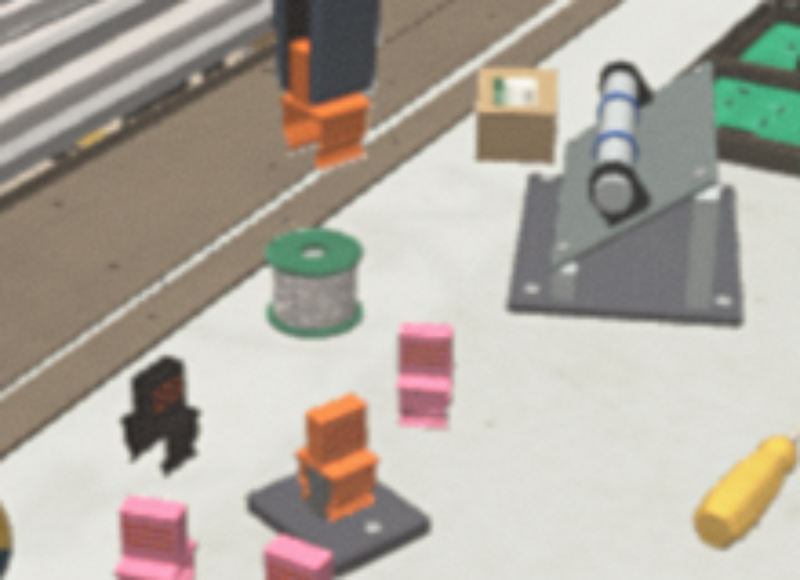

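The clip is lifted (crown and arms visible at about (325,120) in the crop) and the next clip is still nested on the base at (340,460). Next I'm fitting the tube pose.

```bash
cat >> h.py <<'E'
from scipy.optimize import least_squares
def fit(w,blue,n0,u0,o0):
    """tube fit: axis through o0+a*X+b*n, dir u; keep points near 12mm radius, |y|<75"""
    n0=n0/np.linalg.norm(n0)
    def frame(p):
        R=Ro.from_rotvec([p[2]*k+p[3]*m for k,m in zip(n0,np.cross(u0,n0))]);u=R.apply(u0);o=o0+p[0]*np.cross(u0,n0)+p[1]*n0;return u/np.linalg.norm(u),o
    p=np.zeros(4)
    for tol in(8,4,3):
        u,o=frame(p);r=w-o;y=r@u;rad=np.linalg.norm(r-np.outer(y,u),axis=1)
        k=(abs(y)<76)&(abs(rad-12)<tol)&((r@n0)>-3)&((abs(abs(y)-34)>7))
        q=w[k]
        def res(p):
            u,o=frame(p);r=q-o;return np.linalg.norm(np.cross(r,u),axis=1)-12
        p=least_squares(res,p,loss="soft_l1").x
    u,o=frame(p);yb=(blue-o)@u
    return u,o,len(q),np.std(res(p)),yb
def plane(w,n0,c0,tol=4):
    for t in(8,tol,2.5):
        q=w[abs((w-c0)@n0)<t];c0=q.mean(0);v=np.linalg.svd(q-c0)[2][2];n0=v*np.sign(v[2])
    return n0,c0,len(q)
E
python3 - <<'E'
from h import *
for fn in("scene.npz","scene2.npz"):
    f=np.load(fn);im,d=f["im"],f["d"];m=np.zeros(d.shape,bool);m[190:272,318:388]=1
    w=world("scene",d,m);w=w[w[:,2]>12]
    w=w[np.linalg.norm(w-[575,-160,88],axis=1)<140]
    n,c,k=plane(w,np.array([.532,.213,.82]),np.array([564.5,-168.5,77.1]))
    hsv=cv2.cvtColor(im,cv2.COLOR_RGB2HSV);b=m&(cv2.inRange(hsv,(110,110,60),(125,255,255))>0)
    bl=world("scene",d,b)
    u0=np.array([-n[1],n[0],0]);u0/=np.linalg.norm(u0)
    o0=np.array([583.3,-159.8,99.3])-10*n
    u,o,N,sd,yb=fit(w,bl,n,u0,o0)
    print("plane",n.round(3),k,"u0",u0.round(3),"tube",u.round(3),o.round(1),N,sd.round(2),"h",((o-c)@n).round(1),"blue",len(yb),np.sort(yb).round(0)[::4])
s=env.state();print(s["ee_pos"],s["ee_rot"])
E
```

```text
plane [0.533 0.212 0.819] 1058 u0 [-0.37   0.929  0.   ] tube [-0.36   0.933  0.013] [ 581.7 -160.4   90.3] 212 1.34 h 21.7 blue 0 []
plane [0.533 0.211 0.819] 1068 u0 [-0.369  0.929  0.   ] tube [-0.356  0.934  0.013] [ 581.7 -160.5   90.5] 221 1.38 h 21.7 blue 0 []
[590.73415681 183.92442595 241.06714916] [179.63710735  -0.26228657  69.88622825]
```

```bash
cat >> h.py <<'E'
def target(n,u,o,dist):
    z=-n/np.linalg.norm(n);x=u-(u@z)*z;x/=np.linalg.norm(x);R=np.column_stack([x,np.cross(z,x),z])
    return o+n*(17.5+dist),R
def step(n,u,o,dist):
    s=env.state();p,R=target(n,u,o,dist);C=Ro.from_euler("xyz",s["ee_rot"],degrees=True).as_matrix()
    rv=Ro.from_matrix(R@C.T).as_rotvec();dp=p-s["ee_pos"]
    print("target",p.round(1),"dp",dp.round(1),"units",(dp/200).round(4),"rot deg",np.degrees(np.linalg.norm(rv)).round(2),"units",(rv/(np.pi/2)).round(4),"eul",Ro.from_matrix(R).as_euler("xyz",degrees=True).round(1))
E
python3 - <<'E'
from h import *
f=np.load("scene2.npz");d=f["d"];K,R,t=cam("scene")
n=np.array([.533,.212,.819]);u=np.array([-.37,.929,0]);o=np.array([581.7,-160.4,90.3])
for uv in((350.5,206.8),(349.1,219.2),(349.9,213)):
    p=world("scene",d,uv=[uv])[0];print(p,(p-o)@u)
    # ray/top-of-tube independent check
y=(world("scene",d,uv=[(350,213)])[0]-o)@u
o=o+y*u;print(o);step(n,u,o,110)
E
```

```text
[ 600.49028681 -208.77569411  102.41887728] -51.893425951686
[ 573.49364315 -139.16318019  100.21623363] 22.7653576346737
[ 586.33775246 -169.27277776  101.45019993] -9.958778946184673
[ 586.74656487 -173.07096964   90.3       ]
target [ 654.7 -146.   194.7] dp [  64.  -330.   -46.3] units [ 0.3198 -1.6498 -0.2317] rot deg 54.32 units [-0.0083  0.4016  0.4505] eul [-145.    -0.   111.7]
```

Request:
{"op": "send_rows", "data": {"targets": [[[-0.001, 0.05, 0.0563, 0.04, -0.2, 0, 1], [-0.001, 0.05, 0.0563, 0.04, -0.206, 0, 1], [-0.001, 0.05, 0.0563, 0.04, -0.206, 0, 1], [-0.001, 0.05, 0.0563, 0.04, -0.206, 0, 1], [-0.001, 0.05, 0.0563, 0.04, -0.206, -0.05, 1], [-0.001, 0.05, 0.0563, 0.04, -0.206, -0.05, 1], [-0.001, 0.05, 0.0563, 0.04, -0.206, -0.06, 1], [-0.001, 0.05, 0.0563, 0.04, -0.206, -0.07, 1], [0, 0, 0, 0, 0, 0, 1], [0, 0, 0, 0, 0, 0, 1]]]}}

```text
time_s: 7.0
ee_pos: [652.6, -145.2, 188.2]
ee_rot: [-144.6, 0.0, 111.7]
force: [-1.1, 0.9, 0.2]
gripper_width: 13.9
gripper_force: 40.0
```

```bash
python3 - <<'E'
from h import *
s=env.state();im,d=optics.grab_frame("wrist");save("w3",im);np.savez("w3.npz",im=im,d=d,p=s["ee_pos"],r=s["ee_rot"])
n=np.array([.533,.212,.819]);u=np.array([-.37,.929,0]);o=np.array([586.7,-173.1,90.3])
print(s["time_s"],s["ee_pos"],s["ee_rot"],s["qpos"].round());step(n,u,o,110)
E
```

```text
7.0 [ 652.60294583 -145.21197461  188.20574235] [-1.44550375e+02  2.61274951e-02  1.11723033e+02] [ -6.  46.  52. -17. 113. -30.]
target [ 654.7 -146.1  194.7] dp [ 1.8 -1.6  4.7] units [ 0.0092 -0.0079  0.0235] rot deg 0.33 units [ 0.0024 -0.0026 -0.0009] eul [-145.    -0.   111.7]
```

View pics/w3.png

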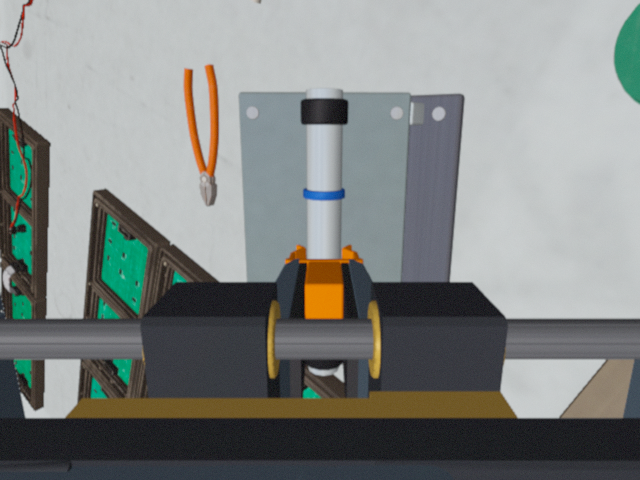

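The wrist view shows the held clip at (324,285) in line with the tube, one blue collar at (324,193) and the far black block at (324,111). I'm fitting the tube from this depth.

```bash
cat > f3.py <<'E'
from h import *
import sys
def run(im,d,s,o):
    n=np.array([.533,.212,.819]);u=np.array([-.37,.929,0])
    m=np.zeros(d.shape,bool);m[60:282,200:450]=1
    hsv=cv2.cvtColor(im,cv2.COLOR_RGB2HSV);w=wworld(d,m,s)
    c0=o-21*n;N,c,k=plane(w,n,c0)
    def cols(mm): return wworld(d,mm&m,s)
    blue=cols((cv2.inRange(hsv,(105,120,60),(125,255,255))>0))
    u0=np.array([-N[1],N[0],0]);u0/=np.linalg.norm(u0)
    U,O,K_,sd,yb=fit(w,blue,N,u0,o)
    blk=cols(hsv[:,:,2]<50);r=blk-O;y=r@U;rad=np.linalg.norm(r-np.outer(y,U),axis=1);y=y[rad<20]
    print("n",N.round(4),k,"u0",u0.round(3),"tube",U.round(4),O.round(1),K_,sd.round(2),"h",((O-c)@N).round(2))
    print("blue y",len(yb),np.percentile(yb,[2,10,50,90,98]).round(1),"block y",len(y),np.percentile(y,[2,50,98]).round(1))
    org=cols((cv2.inRange(hsv,(3,120,80),(22,255,255))>0))
    return N,U,O
if __name__=="__main__":
    f=np.load("w3.npz");N,U,O=run(f["im"],f["d"],{"ee_pos":f["p"],"ee_rot":f["r"]},np.array([586.7,-173.1,90.3]))
E
python3 f3.py
```

```text
bash:   802 Killed                     python3 f3.py
```

```bash
sed -i 's/np.linalg.svd(q-c0)/np.linalg.svd(q-c0,full_matrices=False)/' h.py; python3 f3.py
```

```text
n [0.534  0.2095 0.8191] 22142 u0 [-0.365  0.931  0.   ] tube [-0.3654  0.9308  0.0036] [ 586.5 -173.2   87.8] 4035 0.8 h 20.7
blue y 339 [25.9 26.3 28.5 30.6 30.8] block y 748 [74.6 80.8 87.8]
```

```bash
cat >> h.py <<'E'
N=np.array([.534,.2095,.819]);U=np.array([-.365,.931,0]);O=np.array([588.0,-177.1,87.8])
def rel():
    s=env.state();p,R=target(N,U,O,0);C=Ro.from_euler("xyz",s["ee_rot"],degrees=True).as_matrix();e=s["ee_pos"]-p
    print("t",s["time_s"],"along n",(e@N).round(2),"u",(e@U).round(2),"slope",(e@np.cross(U,N)).round(2),"rot",np.degrees(Ro.from_matrix(C@R.T).as_rotvec()).round(2),"Fn",(s["force"]@N).round(1),"F",s["force"].round(1),s["gripper_width"].round(1))
E
python3 -c "
from h import *
rel();step(N,U,O,45)"
```

```text
Traceback (most recent call last):
  File "h.py", line 47, in rel
    print("t",s["time_s"],"along n",(e@N).round(2),"u",(e@U).round(2),"slope",(e@np.cross(U,N)).round(2),"rot",np.degrees(Ro.from_matrix(C@R.T).as_rotvec()).round(2),"Fn",(s["force"]@N).round(1),"F",s["force"].round(1),s["gripper_width"].round(1))
                                                                                                                                                                                                                           ^^^^^^^^^^^^^^^^^^^^^^^^
AttributeError: 'float' object has no attribute 'round'
```

```bash
sed -i 's/s\["gripper_width"\].round(1)/s["gripper_width"]/' h.py; python3 -c "
from h import *
rel();step(N,U,O,45)"
```

```text
t 7.05 along n 107.68 u 6.71 slope 0.53 rot [-0.2   0.24  0.37] Fn -0.1 F [ 0.1  0.4 -0.4] 13.832811463334128
target [ 621.4 -164.   139. ] dp [-31.4 -19.5 -51. ] units [-0.1572 -0.0976 -0.2552] rot deg 0.49 units [ 0.0022 -0.0027 -0.0042] eul [-145.     0.   111.4]
```

Request:
{"op": "send_rows", "data": {"targets": [[[0.001, -0.0013, -0.002, -0.052, -0.0325, -0.085, 1], [0.001, -0.0013, -0.002, -0.052, -0.0325, -0.085, 1], [0, 0, 0, -0.052, -0.0325, -0.085, 1], [0, 0, 0, 0, 0, 0, 1], [0, 0, 0, 0, 0, 0, 1]]]}}

```text
time_s: 7.55
ee_pos: [622.3, -163.5, 141.7]
ee_rot: [-145.2, 0.1, 111.5]
force: [-0.4, -0.4, 0.6]
gripper_width: 14.0
gripper_force: 40.0
```

```bash
python3 -c "
from h import *
rel();step(N,U,O,30)
im,d=optics.grab_frame('wrist');save('w4',im[120:])"
```

```text
t 7.55 along n 47.76 u 0.19 slope -0.7 rot [-0.06 -0.21  0.1 ] Fn 0.2 F [-0.4 -0.4  0.6] 13.950676224877553
target [ 613.4 -167.1  126.7] dp [ -8.9  -3.7 -15. ] units [-0.0444 -0.0184 -0.0748] rot deg 0.24 units [ 0.0007  0.0024 -0.0011] eul [-145.     0.   111.4]
```

View pics/w4.png

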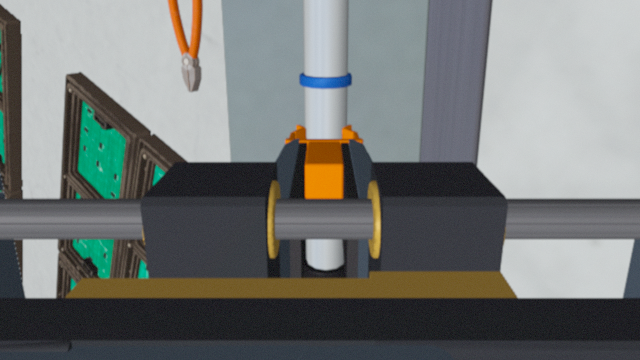

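The tube (column 326) and the clip (column 324) line up. Pushing on, square to the plate.

Request:
{"op": "send_rows", "data": {"targets": [[[0, 0, 0, -0.0134, -0.0052, -0.0205, 1], [0, 0, 0, -0.0134, -0.0052, -0.0205, 1], [0, 0, 0, -0.0134, -0.0052, -0.0205, 1], [0, 0, 0, -0.0107, -0.0042, -0.0164, 1], [0, 0, 0, -0.0107, -0.0042, -0.0164, 1], [0, 0, 0, -0.0107, -0.0042, -0.0164, 1], [0, 0, 0, -0.0107, -0.0042, -0.0164, 1], [0, 0, 0, 0, 0, 0, 1]]], "grip_force": 50}}

```text
time_s: 8.4
ee_pos: [606.5, -170.9, 115.6]
ee_rot: [-145.3, 0.2, 111.5]
force: [3.3, 1.7, 3.4]
gripper_width: 13.8
gripper_force: 50.0
```

```bash
python3 -c "
from h import *
rel();step(N,U,O,0)"
```

```text
t 8.4 along n 16.46 u -0.95 slope 0.03 rot [-0.09 -0.32  0.09] Fn 4.9 F [3.3 1.7 3.4] 13.821573770945866
target [ 597.3 -173.4  102.1] dp [ -9.2  -2.6 -13.5] units [-0.0458 -0.0129 -0.0673] rot deg 0.34 units [ 0.001   0.0035 -0.001 ] eul [-145.     0.   111.4]
```

Request:
{"op": "send_rows", "data": {"targets": [[[0, 0.001, 0, -0.0107, -0.0042, -0.0164, 1], [0, 0.001, 0, -0.0107, -0.0042, -0.0164, 1], [0, 0, 0, -0.008, -0.0031, -0.0123, 1], [0, 0, 0, -0.008, -0.0031, -0.0123, 1], [0, 0, 0, 0, 0, 0, 1]]]}}

```text
time_s: 8.9
ee_pos: [598.6, -173.5, 103.9]
ee_rot: [-145.0, 0.1, 111.5]
force: [4.6, 2.5, 6.8]
gripper_width: 13.7
gripper_force: 50.0
```

```bash
python3 -c "
from h import *
rel();step(N,U,O,0)"
```

```text
t 8.9 along n 2.11 u -0.48 slope -0.04 rot [-0.05 -0.05  0.06] Fn 8.5 F [4.6 2.5 6.8] 13.689384141212512
target [ 597.3 -173.4  102.1] dp [-1.3  0.  -1.8] units [-0.0064  0.0001 -0.0088] rot deg 0.09 units [ 0.0006  0.0005 -0.0007] eul [-145.     0.   111.4]
```

Request:
{"op": "send_rows", "data": {"targets": [[[0, 0, 0, -0.0027, -0.001, -0.0041, 1], [0, 0, 0, -0.0027, -0.001, -0.0041, 1], [0, 0, 0, 0, 0, 0, 1]]]}}

```text
time_s: 9.2
ee_pos: [598.6, -173.5, 103.8]
ee_rot: [-145.2, 0.1, 111.5]
force: [8.3, 5.1, 11.8]
gripper_width: 13.8
gripper_force: 50.0
```

```bash
python3 -c "
from h import *
rel()"
```

```text
t 9.2 along n 2.05 u -0.5 slope -0.05 rot [-0.06 -0.22  0.08] Fn 15.2 F [ 8.3  5.1 11.8] 13.826792294932668
```

Request:
{"op": "send_rows", "data": {"targets": [[[0, 0, 0, -0.0027, -0.001, -0.0041, 1], [0, 0, 0, -0.0027, -0.001, -0.0041, 1], [0, 0, 0, 0, 0, 0, 1]]]}}

```text
time_s: 9.5
ee_pos: [598.5, -173.5, 103.8]
ee_rot: [-145.3, 0.2, 111.5]
force: [10.0, 5.4, 18.3]
gripper_width: 13.3
gripper_force: 50.0
```

```bash
python3 -c "
from h import *
rel()"
```

```text
t 9.5 along n 2.0 u -0.5 slope -0.07 rot [-0.08 -0.39  0.1 ] Fn 21.4 F [10.   5.4 18.3] 13.324944519458814
```

That is a hard stop past the snap: the force rises with no travel. I'm relaxing the push, then opening.

Request:
{"op": "send_rows", "data": {"targets": [[[0, 0, 0, 0.008, 0.0031, 0.0123, 1], [0, 0, 0, 0, 0, 0, 0.7], [0, 0, 0, 0, 0, 0, 0.3], [0, 0, 0, 0, 0, 0, 0], [0, 0, 0, 0, 0, 0, -0.3], [0, 0, 0, 0, 0, 0, -0.3], [0, 0, 0, 0.027, 0.0105, 0.041, -0.3], [0, 0, 0, 0.054, 0.021, 0.082, -0.3], [0, 0, 0, 0.107, 0.042, 0.164, -0.3], [0, 0, 0, 0.107, 0.042, 0.164, -0.3], [0, 0, 0, 0.107, 0.042, 0.164, -0.3], [0, 0, 0, 0, 0, 0, -0.3]]]}}

```text
time_s: 10.7
ee_pos: [681.1, -141.3, 229.7]
ee_rot: [-145.4, 0.3, 111.5]
force: [0.1, -0.6, -0.3]
gripper_width: 59.1
gripper_force: 0.0
```

```bash
python3 - <<'E'
from h import *
rel();s=env.state();im,d=optics.grab_frame('wrist')
hsv=cv2.cvtColor(im,cv2.COLOR_RGB2HSV);m=cv2.inRange(hsv,(3,120,80),(22,255,255))>0
w=wworld(d,m,s);w=w[np.linalg.norm(w-O-30*N,axis=1)<45];r=w-O;a,b,c=r@np.cross(U,N),r@U,r@N
print(np.histogram(c,bins=range(-20,60,4)))
for lo,hi in((40,52),(10,22)):
    k=(c>lo)&(c<hi)
    if k.sum()>10:print(k.sum(),"x",np.percentile(a[k],[2,98]).round(1),"y",np.percentile(b[k],[2,98]).round(1),"z",np.median(c[k]).round(1),cv2.minAreaRect(np.stack([a[k],b[k]],1).astype(np.float32)))
im2,d2=optics.grab_frame("scene");save("fin",np.hstack([cv2.resize(im2[180:340,200:400],(400,320)),cv2.resize(im,(400,320))]))
E
```

```text
t 10.7 along n 155.92 u -0.68 slope 0.31 rot [-0.12 -0.53  0.13] Fn -0.3 F [ 0.1 -0.6 -0.3] 59.100650049586
(array([  0,   0,   2,   0,  13,   8,   1,   6, 333, 478,  17,  18,  22,
        23,  78, 294, 470,   0,   0]), array([-20, -16, -12,  -8,  -4,   0,   4,   8,  12,  16,  20,  24,  28,
        32,  36,  40,  44,  48,  52,  56]))
764 x [-6.6  6.2] y [-12.7  15.2] z 44.2 ((-0.16382122039794922, 0.9421520233154297), (29.332077026367188, 12.966050148010254), 89.96852111816406)
822 x [-16.3  15.5] y [-13.1  15.3] z 16.2 ((-0.25635528564453125, 0.7505607604980469), (29.790542602539062, 32.23025131225586), 89.26478576660156)
```

View pics/fin.png

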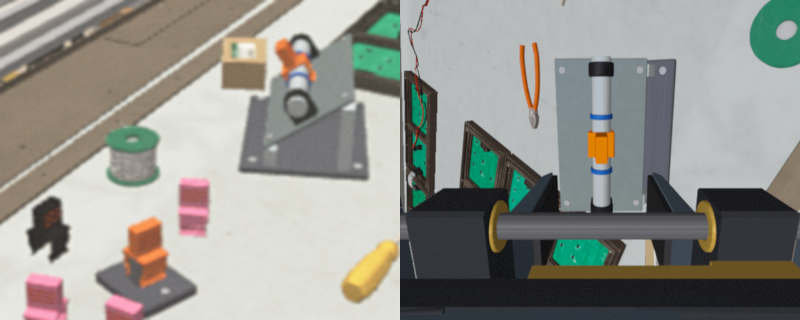

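The clip sits on the tube at (601,146), between the blue collars. Its rib top is 44.2 mm and its crown 16.2 mm above the tube axis, against 44 and 16 when home. The next clip is still nested at (146,252), and everything else is in place.

```bash
python3 -c "
from workcell import env
print(env.job_done())"
```

```text
the job is handed in; nothing more can be done
None
```

The top clip is snapped home on the tube, centred to about 1 mm between the collars and square to the plate; the next clip is still nested, no bystander visibly moved, and the job was handed in at about 11 s, with no verdict returned.

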